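# Lock the lamp head into its bayonet collar

### The job

Put the cordless lamp together: pick up the lamp head by its wooden bar, lower it into the steel collar on the lamp foot and feel for the notches until its lugs drop in, then press it lightly down and twist it clockwise (seen from above) until it cams up tight against its stop, and let go. Do not force it: if it does not drop in, turn it a little and try again under light pressure. Leave the plant, the tea-light cups and the notebooks where they are.

Things in the scene. Friction and masses are not known exactly. Their poses are not given: they have to be found in the camera images.
- lamp_head: The loose lamp head, 102 mm tall, about 0.2 kg, upright on the desk. Origin: centre of its underside, z up its axis. From below: steel spigot 44 mm in diameter, 0 to 26 mm high, foot chamfered to 32 mm diameter over the lowest 6 mm; white drum 64 mm in diameter from 26 to 66 mm; grey cap 68 mm in diameter to 72 mm; then a wooden bar handle.
- bar (a point): Middle of the top face of the lamp head's wooden bar handle, on its axis, 102 mm above its underside. The bar is 60 mm long (along the head's x), 14 mm wide (y) and stands from 72 to 102 mm. Axes as the head's.
- lug (a point): Centre line of the lugs on the head's axis, 9 mm above its underside. Three round radial lugs of 6 mm diameter stick out of the spigot at 0, 120 and 240 deg from the head's x axis, tips 29.5 mm from the axis. Axes as the head's.
- lamp_foot: Grey turned lamp foot, fixed to the desk, base 136 mm in diameter. Origin: centre of its underside; z up. On its top a steel cup, the collar, 74 mm outer diameter, from 84 mm up to its mouth at 120 mm. Its inward lip leaves a round opening 48 mm in diameter with three notches, 26 deg wide, 120 deg apart; a lug passes within about 6 deg of a notch's middle.
- mouth (a point): Centre of the collar's mouth (top of the lip), 120 mm above the desk, axes as the foot's. The notches nominally lie at 0, 120 and 240 deg from x, but the collar is screwed on anyhow: all are turned together by up to 0.5 rad either way, which no pose tells (look, or feel). Lugs resting on the lip: head's underside 6 mm below the mouth; in the notches it can go deeper.
- button (a point): Top of the sprung contact button in the middle of the cup when free, 13 mm below the mouth. A head let go in the notches rests here. It pushes up with 3.6 N at once and 0.85 N more per mm. Push the head to 18 mm or more below the mouth (about 6 N) for the lugs to pass under the lip. A head that is not under the lip springs up again.
- ramp (a point): On the axis, 23 mm below the mouth: where the head's underside ends when tight. Turned clockwise from above (negative about z), ramps under the lip draw the head from 18 to 23 mm below the mouth over about 63 deg from the notch; a level end and a hard stop follow at about 71 deg. The drum meets the collar at 26 mm. Turning takes under 0.2 Nm up to the stop; friction holds it.
- plant: Small clipped bush in a terracotta pot, about 74 mm across and 134 mm tall, loose. Origin: centre of its underside.
- tealight_a: White ceramic tea-light cup, 64 mm in diameter, 60 mm tall, loose. Origin: centre of its underside.
- tealight_b: A second such cup, 64 mm in diameter, 60 mm tall, loose. Origin: centre of its underside.
- notebooks: Stack of two notebooks, 150 x 210 x 26 mm, loose. Origin: centre of its underside.
Mind the look-alikes: they are no part of the job. Of the things that look like the lamp_head, the largest one is meant.

How it is judged:
By the outcome, as a careful person would: the job done as asked, in the order asked, and still so for the second after the job is handed in, with the robot touching nothing.
It also fails if it takes over 67 s, if anything falls off the work surface, if the arm or the gripper's body presses on something with over 40 N, if the wrist force passes 120 N, or if a joint passes its speed limit or range.

### The arm

A 6-joint arm with a two-finger parallel gripper is mounted at the origin on the work surface. World frame = base frame: x ahead of the robot, y to its left, z up, the work surface at z = 0. Lengths are in m, angles in rad, forces in N, time in s.
With the tool pointing down it reaches from about 0.375 to 0.925 m from the base axis. Payload 5.7 kg.
Tool frame: the origin (TCP) lies at the very end of the fingers, on their centre line; the grasp point (between the pads) lies 19 mm behind it; z points along the fingers, y is the direction in which the jaws open and shut (so a half turn about z gives the same grasp; the last joint's range is limited). The gripper opens to 88 mm and grips with 3 to 60 N. Pads are 20 mm wide; open, the fingers measure 115 mm over their backs; the gripper's body (75 mm by 178 mm) begins 61 mm behind the grasp point.
Start: joints at [1.042, 0.359, 1.51, -0, 1.272, -0.115], TCP at [0.241, 0.549, 0.223] pointing down, gripper open.
Joint ranges: [-2.97, 2.97], [-1.01, 2.36], [0.21, 2.38], [-0.96, 4.11], [0.2, 2.71], [-2.98, 2.98]. Speed limits (rad/s): [2.39, 2.39, 3.14, 3.14, 3.14, 3.14].

### API

Orientations are given as a unit quaternion [x, y, z, w].
In Python, from bench import readout, eyes, order, finder gives the robot as it stands.
- The arm moves only by the shell command python3 -m inch 'ROWS' [FORCE]. ROWS is JSON, a list that holds one entry, the list of rows, each a list of 7 numbers: the shift along the tool's x, y, z in units of 25 mm (1.0 is 25 mm), then the turn, a rotation vector about the tool's x, y, z in units of 5 degrees (1.0 is 5 degrees), then the finger opening in mm, from 0 to 87.8. In form: [[[x, y, z, rx, ry, rz, jaw], ...]]. A call has 1 to 20 rows; each row shifts and turns the commanded pose from where the row before left it, along the tool's axes as they then stand; what a row does not reach is not made up. A row lasts 1/12 s, in which the tool goes at most 41.7 mm and 7.16 degrees, less where a joint would pass 70% of its speed; a pose out of reach is approached as far as the arm can. A call is refused whole if a number of a shift passes 1 or a number of a turn 1, either way. A call with a gripper value outside its range is refused whole. The fingers move at their own pace and stop on an object; FORCE is the grip in N (left out, the last holds). Time passes only in rows, so rows that do not move let the fingers close. It gives the time, the measured TCP pose, the force and the opening at its end, in the units of the state.
- readout.observe(): the state, without advancing time (a new reading comes with each control period).
- eyes.get_image(name): name is "scene" or "top" or "wrist"; returns a dict with "pixels" (384x512x3 uint8, red, green, blue), "fovy" (degrees; the focal length in pixels is half the picture's height over the tangent of half this angle, whatever the lens; pixels are square), "cx", "cy" (the principal point, pixels), "rvec" (rotation vector, rad) and "tvec" (3), from world to camera coordinates, as OpenCV has them; the wrist camera has in their place "mount" (4x4, takes a point from camera to tool coordinates, whose origin is the TCP and whose axes are the flange's). Camera axes: x right, y down, z forward; pixel columns grow to the right and rows downward; lengths in m; the calibration is good to about 2 mm. A picture is of the moment at which its call begins: read the wrist's pose just before it. There is no depth.
- order.hand_in(): hands the job in, once; it reports no verdict.
Trained networks look in a picture, given as the dict that the camera call returned (one of the last four; its "shot" number tells which), for a name from the list of things; names that differ only in an ending like _2 or _b are one class to them, and where a whole thing is asked for, a point or a joint stands for the part that bears it (a point fixed in the world has none). Each returns a list of dicts, best first, with "confidence" (0 to 1); they miss things now and then, are a little off and sometimes report something else, mostly with a low value. They report only what shows in the picture. A call takes as long as a camera call. They do not tell look-alikes from the thing itself.
- finder.recognise(picture, target): "centre" ([x, y, z] in m, in the coordinates of the camera as it stood for that picture, good to about 4 mm: the middle of the surface that is visible of it).
- finder.pinpoint(picture, target): "centre" ([x, y, z] in m, in the coordinates of the camera as it stood for that picture, good to about 4 mm: a listed point, or the origin of a listed thing).
The state is a dict: "t": time; "q": joint angles; "dq": joint speeds; "joint_torque": joint torques, N m; "tcp_pos": TCP position; "ee_rot": TCP orientation; "ft_force": force on the tool from outside, world axes, zero at the start; "torque": the same for the moment, N m; "finger_gap": finger opening in m.
Only numpy, scipy, OpenCV 4.12 (cv2) and the standard library are available. Lean on these libraries where they do the work, as an engineer would, in place of code of your own. Each camera call takes 0.05 s, during which the arm holds its last target. There are 200 camera calls.

## Working session

There is one attempt and no reset: what is moved stays moved. The work goes in short steps, Python scripts to look and compute and a shell command to move; the robot and the scene stay as the last step left them, time stands still between calls to the robot, and variables do not carry over. Pictures are saved under pics/ and viewed, about 8 in all and at most 12, crops included, and the job is handed in when it is done.

```bash
mkdir -p pics; cat > h.py <<'E'
import numpy as np, cv2
from scipy.spatial.transform import Rotation as R
from bench import readout, eyes, order, finder
def cam2world(p,s=None):
    """returns (Rwc, origin) camera->world"""
    if 'rvec' in p:
        r=R.from_rotvec(np.ravel(p['rvec'])).as_matrix(); return r.T, -r.T@np.ravel(p['tvec'])
    m=np.array(p['mount']); Rt=R.from_quat(s['ee_rot']).as_matrix()
    return Rt@m[:3,:3], Rt@m[:3,3]+np.array(s['tcp_pos'])
def f(p): return p['pixels'].shape[0]/2/np.tan(np.radians(p['fovy'])/2)
def px(p,w,s=None):
    A,o=cam2world(p,s); c=(np.array(w)-o)@A; return np.array([p['cx'],p['cy']])+f(p)*c[:2]/c[2]
def onplane(p,uv,z,s=None):
    A,o=cam2world(p,s); d=A@np.array([(uv[0]-p['cx'])/f(p),(uv[1]-p['cy'])/f(p),1]); return o+d*(z-o[2])/d[2]
def save(n,im): cv2.imwrite('pics/'+n,cv2.cvtColor(im,cv2.COLOR_RGB2BGR))
def st():
    s=readout.observe(); print('t',round(s['t'],2),'tcp',np.round(s['tcp_pos'],4),'R',np.round(R.from_quat(s['ee_rot']).as_matrix(),3).tolist(),'F',np.round(s['ft_force'],2),'T',np.round(s['torque'],3),'gap',round(s['finger_gap'],4)); return s
E
python3 - <<'E'
from h import *
s=st()
for n in ['scene','top','wrist']:
    p=eyes.get_image(n); save(n+'0.png',p['pixels'])
    A,o=cam2world(p,s); print(n,np.round(o,3))
    if n=='wrist': continue
    for t in ['lamp_head','bar','lug','lamp_foot','mouth','plant','tealight_a','notebooks']:
        for d in finder.pinpoint(p,t)[:4]:
            w=A@np.array(d['centre'])+o; print(' ',t,round(d['confidence'],2),np.round(w,3),np.round(px(p,w,s)))
E
cd pics; python3 -c "
import cv2,numpy as np
cv2.imwrite('c0.png',cv2.resize(np.hstack([cv2.imread('scene0.png'),cv2.imread('top0.png')]),(800,300),interpolation=cv2.INTER_AREA))"
```

```text
t 0.0 tcp [0.2409 0.5487 0.2218] R [[-0.916, 0.402, -0.001], [0.402, 0.916, -0.002], [0.0, -0.002, -1.0]] F [-0.35  0.44 -0.44] T [-0.023  0.013 -0.038] gap 0.0877
scene [ 1.252 -0.51   0.715]
  lamp_head 0.86 [ 0.482 -0.165 -0.   ] [180. 221.]
  lamp_head 0.76 [ 0.588 -0.16   0.002] [201. 239.]
  lamp_head 0.52 [ 0.481 -0.058  0.002] [210. 206.]
  bar 0.84 [ 0.483 -0.165  0.103] [176. 194.]
  bar 0.71 [ 0.583 -0.164  0.073] [196. 220.]
  bar 0.53 [ 0.479 -0.059  0.073] [207. 188.]
  bar 0.33 [ 0.398  0.472 -0.   ] [308. 145.]
  lug 0.79 [ 0.585 -0.165  0.001] [198. 240.]
  lug 0.76 [ 0.486 -0.169  0.01 ] [179. 220.]
  lug 0.54 [ 0.482 -0.057  0.009] [210. 205.]
  lamp_foot 0.91 [0.503 0.157 0.001] [266. 185.]
  mouth 0.78 [0.509 0.155 0.12 ] [268. 156.]
  plant 0.67 [0.766 0.021 0.005] [291. 244.]
  tealight_a 0.64 [ 0.699 -0.318  0.005] [169. 293.]
  tealight_a 0.64 [0.694 0.33  0.002] [342. 191.]
  notebooks 0.88 [ 0.399  0.47  -0.001] [307. 146.]
top [0.517 0.07  1.158]
  lamp_head 0.85 [ 0.483 -0.164 -0.002] [335. 231.]
  lamp_head 0.73 [ 0.48  -0.059 -0.001] [300. 233.]
  lamp_head 0.67 [ 0.583 -0.164 -0.003] [334. 198.]
  lamp_head 0.58 [ 0.481 -0.166  0.104] [344. 233.]
  bar 0.85 [ 0.481 -0.164  0.102] [343. 233.]
  bar 0.62 [ 0.583 -0.164  0.065] [338. 197.]
  bar 0.58 [ 0.48  -0.064  0.068] [305. 234.]
  lug 0.79 [ 0.477 -0.168  0.007] [337. 233.]
  lug 0.67 [ 0.585 -0.164  0.006] [334. 197.]
  lug 0.46 [ 0.478 -0.056  0.004] [300. 234.]
  lamp_foot 0.77 [ 0.505  0.158 -0.   ] [228. 227.]
  mouth 0.66 [0.512 0.158 0.115] [225. 225.]
  plant 0.71 [0.769 0.014 0.004] [273. 139.]
  plant 0.16 [0.508 0.155 0.116] [226. 226.]
  tealight_a 0.91 [ 0.7   -0.32   0.001] [383. 158.]
  tealight_a 0.73 [ 0.696  0.331 -0.003] [171. 166.]
  notebooks 0.76 [0.4   0.469 0.001] [126. 265.]
wrist [0.168 0.582 0.384]
```

View pics/top0.png

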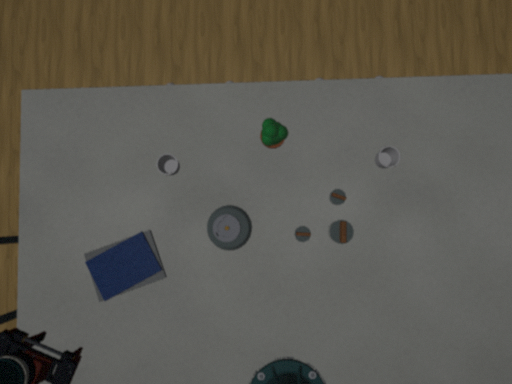

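View pics/scene0.png

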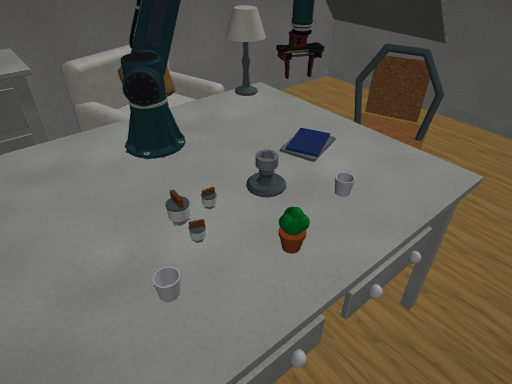

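Three candidates in the top image: (341,231), (338,197) and (303,233). The one at (341,231) is the largest, with its bar top at z≈0.10 against 0.07 for the others. I'll confirm that in a crop.

```bash
python3 - <<'E'
from h import *
a=cv2.imread('pics/top0.png')
c1=cv2.resize(a[185:255,285:365],(480,420),interpolation=cv2.INTER_CUBIC)
c2=cv2.resize(a[200:255,203:255][:45,:],(320,277),interpolation=cv2.INTER_CUBIC)
o=np.zeros((420,800,3),np.uint8); o[:,:480]=c1; o[:277,480:]=c2
cv2.imwrite('pics/crop1.png',np.clip(o*1.6,0,255).astype(np.uint8))
# bar orientation by colour
h=cv2.cvtColor(a,cv2.COLOR_BGR2HSV); m=((h[...,0]<18)&(h[...,1]>110)).astype(np.uint8)
sub=np.zeros_like(m); sub[215:250,325:360]=m[215:250,325:360]
ys,xs=np.nonzero(sub); print(len(xs),xs.mean(),ys.mean())
p=eyes.get_image('top')
(c,_,ang)=cv2.minAreaRect(np.c_[xs,ys].astype(np.float32)); print(c,_,ang)
print(onplane(p,(xs.mean(),ys.mean()),.1))
l=cv2.fitLine(np.c_[xs,ys].astype(np.float32),cv2.DIST_L2,0,.01,.01).ravel()
w=onplane(p,l[2:]+10*l[:2],.102)-onplane(p,l[2:]-10*l[:2],.102); print('bar yaw deg',np.degrees(np.arctan2(w[1],w[0])))
E
```

```text
110 342.72727272727275 231.51818181818183
(342.5, 231.5) (19.0, 5.0) 90.0
[ 0.48452809 -0.1638211   0.1       ]
bar yaw deg -2.840459151379734
```

View pics/crop1.png

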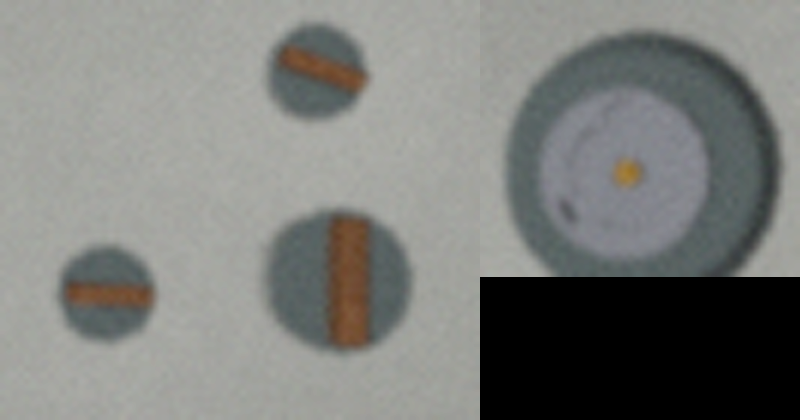

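The crop shows the largest head at crop (340,280), with its bar almost along world x. That is the one to use. I'll stop over the foot on the way to see the notches with the wrist camera.

```bash
python3 -m inch '[[[0,0,0,0,0,-0.87,85],[0,0,0,0,0,-0.87,85],[0,0,0,0,0,-0.87,85],[0,0,0,0,0,-0.87,85],[0,0,0,0,0,-0.86,85],[0,0,0,0,0,0,85]]]'
python3 -m inch '[[[-0.69,-0.78,0,0,0,0,85],[-0.69,-0.78,0,0,0,0,85],[-0.69,-0.78,0,0,0,0,85],[-0.69,-0.78,0,0,0,0,85],[-0.69,-0.78,0,0,0,0,85],[-0.69,-0.78,0,0,0,0,85],[-0.69,-0.78,0,0,0,0,85],[-0.69,-0.78,0,0,0,0,85],[-0.69,-0.78,0,0,0,0,85],[-0.69,-0.78,0,0,0,0,85],[-0.69,-0.78,0,0,0,0,85],[-0.69,-0.78,0,0,0,0,85],[-0.69,-0.78,0,0,0,0,85],[-0.69,-0.78,0,0,0,0,85],[-0.69,-0.78,0,0,0,0,85],[-0.69,-0.78,0,0,0,0,85],[-0.69,-0.78,0,0,0,0,85],[-0.69,-0.78,0,0,0,0,85],[-0.69,-0.78,0,0,0,0,85],[0,0,0,0,0,0,85]]]'
cat > look.py <<'E'
from h import *
import sys
s=st(); p=eyes.get_image('wrist'); save(sys.argv[1]+'.png',p['pixels']); A,o=cam2world(p,s)
print('cam',np.round(o,3),'look',np.round(A[:,2],3))
for t in sys.argv[2:]:
    for d in finder.pinpoint(p,t)[:3]:
        w=A@np.array(d['centre'])+o; print(t,round(d['confidence'],2),np.round(w,4),np.round(px(p,w,s)))
E
python3 look.py foot1 mouth lamp_foot button
```

```text
t: 1.5
tcp_pos: [0.2412, 0.5493, 0.2226]
ee_rot: [0.016, 1.0, -0.0, -0.0]
ft_force: [1.2, -0.9, 0.0]
finger_gap: 0.0848
t: 3.17
tcp_pos: [0.5591, 0.1642, 0.2228]
ee_rot: [0.02, 1.0, -0.001, 0.001]
ft_force: [1.0, -0.3, 0.1]
finger_gap: 0.0852
t 3.17 tcp [0.5591 0.1642 0.2228] R [[-0.999, 0.04, 0.003], [0.04, 0.999, -0.002], [-0.003, -0.001, -1.0]] F [ 0.97 -0.3   0.1 ] T [ 0.092 -0.066  0.02 ] gap 0.0852
cam [0.479 0.168 0.385] look [ 0.298 -0.013 -0.955]
mouth 0.66 [0.5063 0.1564 0.12  ] [251. 140.]
lamp_foot 0.61 [0.5086 0.1562 0.0035] [254. 133.]
button 0.58 [0.5038 0.156  0.1083] [251. 137.]
```

View pics/foot1.png

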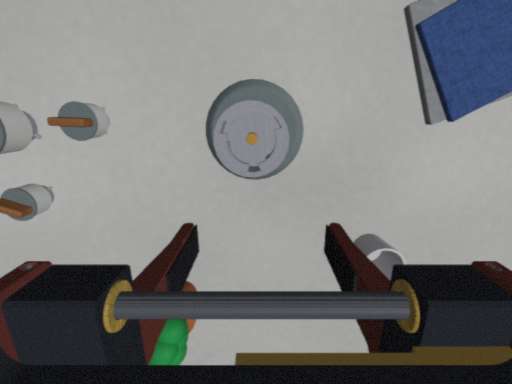

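The foot's collar is at (251,138) with three notches visible near (252,168), (222,128) and (278,125). A head lug also shows at (37,135), at the left edge. I'll rectify both regions to metric.

```bash
cat > rect.py <<'E'
from h import *
def rect(p,s,c,z,half,n=400):
    q=np.array([[-1,1],[1,1],[1,-1],[-1,-1]])*half
    src=np.float32([px(p,[c[0]+a,c[1]+b,z],s) for a,b in q])
    M=cv2.getPerspectiveTransform(src,np.float32([[0,0],[n,0],[n,n],[0,n]]))
    return cv2.warpPerspective(p['pixels'],M,(n,n),flags=cv2.INTER_CUBIC)
E
python3 - <<'E'
from rect import *
s=st(); p=eyes.get_image('wrist')
c=rect(p,s,(.5063,.1564),.12,.042)
d=rect(p,s,(.483,-.150),.009,.06)
save('rc.png',np.clip(np.hstack([c,d])*1.5,0,255).astype(np.uint8))
E
```

```text
t 3.37 tcp [0.5551 0.1681 0.2225] R [[-0.999, 0.036, -0.001], [0.036, 0.999, 0.0], [0.001, 0.0, -1.0]] F [ 0.48  0.56 -0.22] T [0.018 0.001 0.029] gap 0.0852
```

View pics/rc.png

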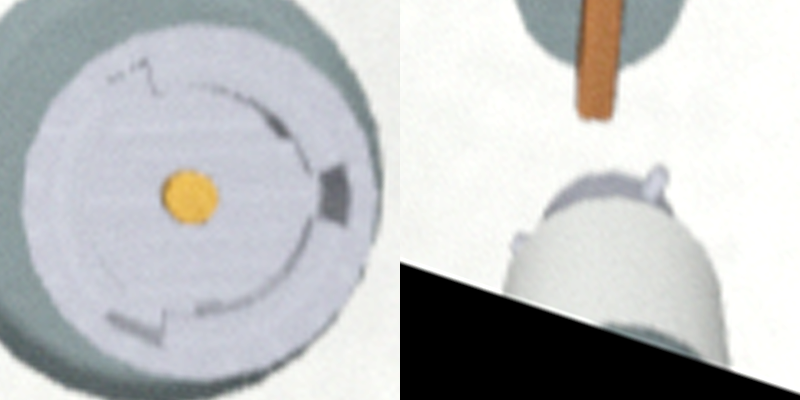

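Taking the collar centre as rectified (201,201), i.e. world (0.5065, 0.156), the notches are at about +2° mod 120. The head's lugs appear at about 55° and 177°, so head x ≈ 178°, aligned with tool x now. I'll go over the head.

```bash
python3 -m inch '[[[0.17,-0.954,0,0,0,0,60],[0.17,-0.954,0,0,0,0,60],[0.17,-0.954,0,0,0,0,60],[0.17,-0.954,0,0,0,0,60],[0.17,-0.954,0,0,0,0,60],[0.17,-0.954,0,0,0,0,60],[0.17,-0.954,0,0,0,0,60],[0.17,-0.954,0,0,0,0,60],[0.17,-0.954,0,0,0,0,60],[0.17,-0.954,0,0,0,0,60],[0.17,-0.954,0,0,0,0,60],[0.17,-0.954,0,0,0,0,60],[0.17,-0.954,0,0,0,0,60],[0.17,-0.954,0,0,0,0,60],[0,0,0,0,0,0,60],[0,0,0,0,0,0,60],[0,0,0,0,0,0,60]]]'
python3 look.py head1 bar lamp_head lug
python3 - <<'E'
from rect import *
s=readout.observe(); p=eyes.get_image('wrist')
d=rect(p,s,(.483,-.164),.102,.045); e=rect(p,s,(.483,-.164),.009,.06)
save('rh.png',np.clip(np.hstack([d,e])*1.5,0,255).astype(np.uint8))
h=cv2.cvtColor(d,cv2.COLOR_RGB2HSV); m=((h[...,0]<18)&(h[...,1]>110)).astype(np.uint8)
n,l,st_,cc=cv2.connectedComponentsWithStats(m); k=1+np.argmax(st_[1:,4]); 
ys,xs=np.nonzero(l==k); print(cv2.minAreaRect(np.c_[xs,ys].astype(np.float32)),cc[k])
E
```

```text
t: 4.83
tcp_pos: [0.4846, -0.1628, 0.2227]
ee_rot: [0.017, 1.0, 0.0, -0.0]
ft_force: [-0.4, 0.5, -1.1]
finger_gap: 0.0602
t 4.83 tcp [ 0.4846 -0.1628  0.2227] R [[-0.999, 0.035, -0.0], [0.035, 0.999, 0.001], [0.0, 0.001, -1.0]] F [-0.38  0.46 -1.08] T [ 0.051  0.035 -0.012] gap 0.0602
cam [ 0.405 -0.16   0.385] look [ 0.295 -0.009 -0.955]
bar 0.87 [ 0.5856 -0.1613  0.0712] [265. 254.]
bar 0.87 [ 0.4846 -0.059   0.0679] [346. 177.]
bar 0.59 [ 0.4867 -0.1691  0.1042] [255. 190.]
lamp_head 0.87 [ 0.4826 -0.0601  0.0006] [331. 165.]
lamp_head 0.76 [ 0.5846 -0.1652 -0.0011] [262. 230.]
lamp_head 0.57 [ 4.888e-01 -1.662e-01  1.000e-04] [259. 171.]
lug 0.9 [ 0.4818 -0.0562  0.0042] [334. 164.]
lug 0.83 [ 0.5851 -0.1625  0.0038] [263. 232.]
((199.93499755859375, 205.99624633789062), (273.64202880859375, 55.964012145996094), 3.317781448364258) [199.36441894 206.03101728]
```

View pics/rh.png

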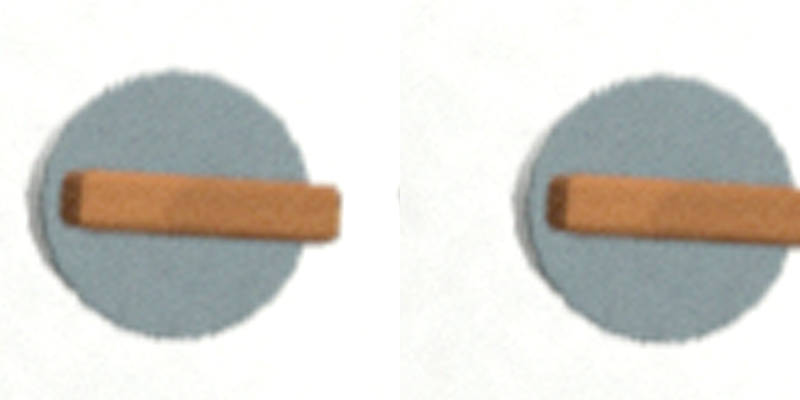

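The bar centre is about (0.485, -0.1654) with yaw about 176.7°. I'll turn 1.3° clockwise, shift slightly and descend with the jaws at 40 mm.

```bash
python3 -m inch '[[[-0.03,-0.1,0,0,0,0.26,40],[0,0,0.7,0,0,0,40],[0,0,0.7,0,0,0,40],[0,0,0.7,0,0,0,40],[0,0,0.7,0,0,0,40],[0,0,0.7,0,0,0,40],[0,0,0.7,0,0,0,40],[0,0,0.7,0,0,0,40],[0,0,0.5,0,0,0,40],[0,0,0.2,0,0,0,40],[0,0,0,0,0,0,40],[0,0,0,0,0,0,40]]]' && python3 -m inch '[[[0,0,0.15,0,0,0,40],[0,0,0,0,0,0,30],[0,0,0,0,0,0,0],[0,0,0,0,0,0,0],[0,0,0,0,0,0,0],[0,0,0,0,0,0,0],[0,0,0,0,0,0,0],[0,0,0,0,0,0,0]]]' 35; python3 -c "
from h import *;st()"
```

```text
t: 6.08
tcp_pos: [0.4856, -0.1666, 0.0829]
ee_rot: [0.029, 1.0, -0.0, 0.0]
ft_force: [-0.3, 0.5, 0.2]
finger_gap: 0.0398
t: 6.75
tcp_pos: [0.4855, -0.1666, 0.0792]
ee_rot: [0.029, 1.0, -0.0, 0.0]
ft_force: [-1.1, 0.6, 2.0]
finger_gap: 0.0141
t 6.75 tcp [ 0.4855 -0.1666  0.0792] R [[-0.998, 0.058, 0.0], [0.058, 0.998, -0.0], [-0.0, -0.0, -1.0]] F [-1.14  0.57  2.01] T [0.043 0.021 0.039] gap 0.0141
```

```bash
python3 -m inch '[[[0,0,-0.4,0,0,0,0],[0,0,-0.8,0,0,0,0],[0,0,-0.8,0,0,0,0],[0,0,-0.8,0,0,0,0],[0,0,-0.8,0,0,0,0],[0,0,-0.8,0,0,0,0],[0,0,-0.8,0,0,0,0],[0,0,-0.8,0,0,0,0],[0,0,-0.4,0,0,0,0],[0,0,0,0,0,0,0]]]' && python3 -m inch '[[[0,0.5,0,0,0,0,0],[-0.007,0.92,0,0,0,0,0],[-0.007,0.92,0,0,0,0,0],[-0.007,0.92,0,0,0,0,0],[-0.007,0.92,0,0,0,0,0],[-0.007,0.92,0,0,0,0,0],[-0.007,0.92,0,0,0,0,0],[-0.007,0.92,0,0,0,0,0],[-0.007,0.92,0,0,0,0,0],[-0.007,0.92,0,0,0,0,0],[-0.007,0.92,0,0,0,0,0],[-0.007,0.92,0,0,0,0,0],[-0.007,0.92,0,0,0,0,0],[-0.007,0.92,0,0,0,0,0],[0,0.48,0,0,0,0,0],[0,0,0,0,0,0,0]]]' && python3 -m inch '[[[0,0,0,0,0,0.95,0],[0,0,0,0,0,1,0],[0,0,0,0,0,1,0],[0,0,0,0,0,1,0],[0,0,0,0,0,1,0],[0,0,0,0,0,1,0],[0,0,0,0,0,1,0],[0,0,0,0,0,1,0],[0,0,0,0,0,1,0],[0,0,0,0,0,1,0],[0,0,0,0,0,1,0],[0,0,0,0,0,0,0],[0,0,0,0,0,0,0],[0,0,0,0,0,0,0]]]' && python3 look.py held bar mouth lamp_foot && python3 - <<'E'
from h import *
p=eyes.get_image('scene'); A,o=cam2world(p); 
c=px(p,[.5,.157,.17]).astype(int); print(c)
a=p['pixels'][c[1]-60:c[1]+90,c[0]-90:c[0]+90]
w=cv2.imread('pics/held.png')[:,:,::-1]
save('held2.png',np.hstack([cv2.resize(w,(400,300)),cv2.resize(np.clip(a*1.4,0,255).astype(np.uint8),(360,300),interpolation=cv2.INTER_CUBIC)]))
E
```

```text
t: 7.58
tcp_pos: [0.4866, -0.1672, 0.2415]
ee_rot: [0.029, 1.0, -0.001, 0.002]
ft_force: [0.7, -0.2, -2.3]
finger_gap: 0.0137
t: 8.92
tcp_pos: [0.505, 0.1587, 0.2374]
ee_rot: [0.028, 1.0, 0.0, -0.001]
ft_force: [-0.7, -1.1, -2.1]
finger_gap: 0.0138
t: 10.08
tcp_pos: [0.5058, 0.1557, 0.2385]
ee_rot: [0.484, 0.875, -0.0, -0.0]
ft_force: [-0.8, 0.3, -2.1]
finger_gap: 0.0139
t 10.08 tcp [0.5058 0.1557 0.2385] R [[-0.531, 0.847, -0.001], [0.847, 0.531, -0.001], [0.0, -0.001, -1.0]] F [-0.8   0.34 -2.08] T [-0.049  0.024 -0.006] gap 0.0139
cam [0.464 0.224 0.4  ] look [ 0.156 -0.25  -0.956]
bar 0.69 [0.5088 0.1555 0.2606] [263. 256.]
mouth 0.62 [0.5059 0.156  0.1209] [260. 188.]
lamp_foot 0.62 [0.511  0.1594 0.0028] [265. 167.]
[266 140]
```

View pics/held2.png

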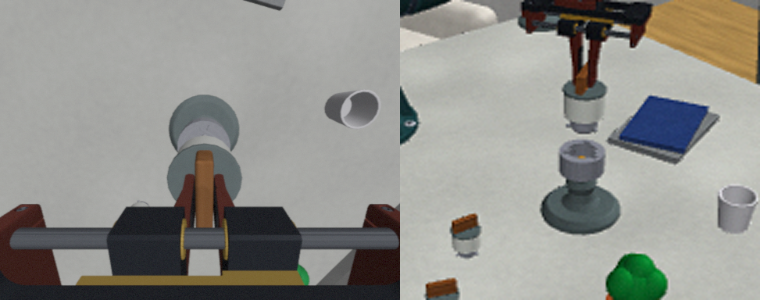

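The head is held upright over the collar at yaw 122°. Next I'll lower it to the lip and then go down gently.

```bash
python3 -m inch '[[[0,0,0.3,0,0,0,0],[0,0,0.5,0,0,0,0],[0,0,0.4,0,0,0,0],[0,0,0.3,0,0,0,0],[0,0,0.1,0,0,0,0],[0,0,0,0,0,0,0]]]' && python3 -m inch '[[[0,0,0.08,0,0,0,0],[0,0,0.08,0,0,0,0],[0,0,0,0,0,0,0],[0,0,0,0,0,0,0]]]' && python3 -m inch '[[[0,0,0.08,0,0,0,0],[0,0,0.04,0,0,0,0],[0,0,0,0,0,0,0],[0,0,0,0,0,0,0]]]';  python3 -c "
from h import *;st()"
```

```text
t: 10.83
tcp_pos: [0.5055, 0.1561, 0.1978]
ee_rot: [0.485, 0.874, -0.001, -0.001]
ft_force: [-1.6, 0.3, -0.9]
finger_gap: 0.0138
t: 11.17
tcp_pos: [0.5064, 0.1563, 0.1951]
ee_rot: [0.485, 0.874, 0.0, 0.0]
ft_force: [-0.2, -0.5, -1.1]
finger_gap: 0.0141
t: 11.5
tcp_pos: [0.5062, 0.1562, 0.1919]
ee_rot: [0.485, 0.874, -0.0, -0.0]
ft_force: [-0.4, -0.1, -2.5]
finger_gap: 0.0139
t 11.5 tcp [0.5062 0.1562 0.1919] R [[-0.529, 0.849, -0.0], [0.849, 0.529, -0.0], [-0.0, -0.0, -1.0]] F [-0.44 -0.12 -2.52] T [-0.04  -0.012 -0.045] gap 0.0139
```

```bash
for i in 1; do python3 -m inch '[[[0,0,0.08,0,0,0,0],[0,0,0.04,0,0,0,0],[0,0,0,0,0,0,0],[0,0,0,0,0,0,0]]]'; done;  python3 -c "
from h import *;st()"
```

```text
t: 11.83
tcp_pos: [0.506, 0.1562, 0.1886]
ee_rot: [0.485, 0.874, -0.0, -0.0]
ft_force: [-0.3, -0.7, -2.3]
finger_gap: 0.014
t 11.83 tcp [0.506  0.1562 0.1886] R [[-0.529, 0.849, -0.001], [0.849, 0.529, -0.0], [0.0, -0.001, -1.0]] F [-0.29 -0.68 -2.32] T [-0.141  0.21   0.057] gap 0.014
```

The head is below the lip's rest height with no resistance, so the lugs dropped into the notches. Now I'll press to the button and about 19 mm depth.

```bash
python3 -m inch '[[[0,0,0.08,0,0,0,0],[0,0,0.04,0,0,0,0],[0,0,0,0,0,0,0],[0,0,0,0,0,0,0]]]'; python3 -m inch '[[[0,0,0.08,0,0,0,0],[0,0,0.08,0,0,0,0],[0,0,0.06,0,0,0,0],[0,0,0,0,0,0,0],[0,0,0,0,0,0,0]]]';  python3 -c "
from h import *;st()"
```

```text
t: 12.17
tcp_pos: [0.5062, 0.1563, 0.186]
ee_rot: [0.485, 0.874, -0.0, -0.0]
ft_force: [-1.2, -0.6, 1.8]
finger_gap: 0.0137
t: 12.58
tcp_pos: [0.5064, 0.1563, 0.1807]
ee_rot: [0.485, 0.874, 0.0, 0.0]
ft_force: [-2.7, -0.7, 5.5]
finger_gap: 0.0138
t 12.58 tcp [0.5064 0.1563 0.1807] R [[-0.529, 0.849, 0.0], [0.849, 0.529, -0.0], [-0.0, 0.0, -1.0]] F [-2.72 -0.67  5.55] T [-0.276  0.635  0.021] gap 0.0138
```

Button force is about 7.6 N including the weight, at about 18.5 mm depth. I'll press a touch more and start the clockwise twist, following the ramp.

```bash
python3 -m inch '[[[0,0,0.03,0,0,0.3,0],[0,0,0.015,0,0,0.6,0],[0,0,0.01,0,0,0.6,0],[0,0,0.01,0,0,0.6,0],[0,0,0.01,0,0,0.6,0],[0,0,0.01,0,0,0.6,0],[0,0,0,0,0,0,0],[0,0,0,0,0,0,0]]]' 45;  python3 -c "
from h import *;st()"
```

```text
t: 13.25
tcp_pos: [0.5064, 0.1562, 0.1788]
ee_rot: [0.606, 0.796, 0.0, 0.0]
ft_force: [-2.2, -1.7, 8.1]
finger_gap: 0.0138
t 13.25 tcp [0.5064 0.1562 0.1788] R [[-0.266, 0.964, 0.001], [0.964, 0.266, -0.0], [-0.0, 0.0, -1.0]] F [-2.21 -1.69  8.05] T [-0.364  0.778  0.016] gap 0.0138
```

```bash
python3 -m inch '[[[0,0,0.01,0,0,0.7,0],[0,0,0.01,0,0,0.7,0],[0,0,0.01,0,0,0.7,0],[0,0,0.01,0,0,0.7,0],[0,0,0.01,0,0,0.7,0],[0,0,0.01,0,0,0.7,0],[0,0,0.01,0,0,0.7,0],[0,0,0.01,0,0,0.7,0],[0,0,0.01,0,0,0.7,0],[0,0,0.01,0,0,0.7,0],[0,0,0,0,0,0,0],[0,0,0,0,0,0,0]]]';  python3 -c "
from h import *;st()"
```

```text
t: 14.25
tcp_pos: [0.5061, 0.1562, 0.1765]
ee_rot: [0.817, 0.577, -0.0, 0.0]
ft_force: [-2.6, -2.2, 9.5]
finger_gap: 0.0137
t 14.25 tcp [0.5061 0.1562 0.1765] R [[0.335, 0.942, 0.0], [0.942, -0.335, -0.0], [-0.0, 0.0, -1.0]] F [-2.6  -2.23  9.54] T [-0.365  1.016 -0.04 ] gap 0.0137
```

```bash
python3 -m inch '[[[0,0,0.01,0,0,0.6,0],[0,0,0.01,0,0,0.6,0],[0,0,0,0,0,0.6,0],[0,0,0,0,0,0.6,0],[0,0,0,0,0,0.4,0],[0,0,0,0,0,0,0],[0,0,0,0,0,0,0]]]';  python3 -c "
from h import *;st()"; python3 -m inch '[[[0,0,0,0,0,0.4,0],[0,0,0,0,0,0.4,0],[0,0,0,0,0,0.4,0],[0,0,0,0,0,0,0],[0,0,0,0,0,0,0]]]';  python3 -c "
from h import *;st()"
```

```text
t: 14.83
tcp_pos: [0.506, 0.1562, 0.176]
ee_rot: [0.881, 0.473, -0.0, 0.0]
ft_force: [-3.7, -0.9, 10.3]
finger_gap: 0.0141
t 14.83 tcp [0.506  0.1562 0.176 ] R [[0.553, 0.833, -0.0], [0.833, -0.553, -0.0], [-0.0, -0.0, -1.0]] F [-3.66 -0.95 10.31] T [-0.315  1.129  0.018] gap 0.0141
t: 15.25
tcp_pos: [0.5061, 0.1564, 0.176]
ee_rot: [0.904, 0.427, 0.0, 0.0]
ft_force: [-4.3, -0.2, 9.9]
finger_gap: 0.0138
t 15.25 tcp [0.5061 0.1564 0.176 ] R [[0.635, 0.772, 0.0], [0.772, -0.635, -0.0], [0.0, 0.0, -1.0]] F [-4.27 -0.22  9.94] T [-0.124  0.996  0.87 ] gap 0.0138
```

The stop is met: torque 0.87 Nm after about 71.5° of turn, at a depth of about 23 mm. I'll let go and retreat upward.

```bash
python3 -m inch '[[[0,0,0,0,0,0,40],[0,0,0,0,0,0,40],[0,0,0,0,0,0,40],[0,0,0,0,0,0,40],[0,0,0,0,0,0,40]]]' && python3 -m inch '[[[0,0,-0.3,0,0,0,40],[0,0,-0.6,0,0,0,40],[0,0,-0.8,0,0,0,40],[0,0,-0.8,0,0,0,40],[0,0,-0.8,0,0,0,40],[0,0,-0.8,0,0,0,40],[0,0,-0.4,0,0,0,40],[0,0,0,0,0,0,40],[0,0,0,0,0,0,40],[0,0,0,0,0,0,40]]]' && python3 look.py done bar lamp_head && python3 - <<'E'
from rect import *
s=readout.observe(); p=eyes.get_image('wrist'); d=rect(p,s,(.5065,.1562),.199,.05)
h=cv2.cvtColor(d,cv2.COLOR_RGB2HSV); m=((h[...,0]<18)&(h[...,1]>110)).astype(np.uint8)
n,l,S,cc=cv2.connectedComponentsWithStats(m); k=1+np.argmax(S[1:,4]); ys,xs=np.nonzero(l==k)
v=cv2.fitLine(np.c_[xs,ys].astype(np.float32),cv2.DIST_L2,0,.01,.01).ravel(); print('bar yaw',np.degrees(np.arctan2(-v[1],v[0])),cc[k])
q=eyes.get_image('scene'); A,o=cam2world(q)
for t in ['bar','lamp_head']:
    for e in finder.pinpoint(q,t): print(t,round(e['confidence'],2),np.round(A@np.array(e['centre'])+o,4))
c=px(q,[.5,.157,.13]).astype(int); a=q['pixels'][c[1]-60:c[1]+60,c[0]-60:c[0]+60]
save('done2.png',np.hstack([d,cv2.resize(np.clip(a*1.4,0,255).astype(np.uint8),(400,400),interpolation=cv2.INTER_CUBIC)]))
E
```

```text
t: 15.67
tcp_pos: [0.5063, 0.1563, 0.175]
ee_rot: [0.905, 0.426, -0.0, -0.0]
ft_force: [-0.2, 0.2, -0.2]
finger_gap: 0.0394
t: 16.5
tcp_pos: [0.5055, 0.1561, 0.2866]
ee_rot: [0.905, 0.426, -0.001, -0.0]
ft_force: [0.3, 0.4, 0.3]
finger_gap: 0.0401
t 16.5 tcp [0.5055 0.1561 0.2866] R [[0.637, 0.771, -0.002], [0.771, -0.637, -0.0], [-0.001, -0.001, -1.0]] F [0.25 0.35 0.33] T [-0.043  0.126  0.017] gap 0.0401
cam [0.559 0.219 0.449] look [-0.189 -0.227 -0.955]
bar 0.76 [ 0.5858 -0.1627  0.07  ] [420. 285.]
bar 0.69 [0.5094 0.1577 0.1994] [262. 195.]
lamp_head 0.97 [0.5061 0.1584 0.0953] [260. 173.]
lamp_head 0.71 [ 0.4841 -0.0591 -0.0018] [324. 255.]
bar yaw 53.365364 [214.5631736  188.16091859]
bar 0.89 [ 0.585  -0.1672  0.0702]
bar 0.65 [ 0.4774 -0.0592  0.0712]
bar 0.57 [0.5038 0.1517 0.1036]
bar 0.55 [0.5042 0.1585 0.2018]
lamp_head 0.75 [ 0.4804 -0.0594  0.0026]
lamp_head 0.69 [0.5049 0.1582 0.0992]
lamp_head 0.64 [0.5007 0.1571 0.1108]
lamp_head 0.52 [ 0.5884 -0.1619  0.0044]
```

View pics/done2.png

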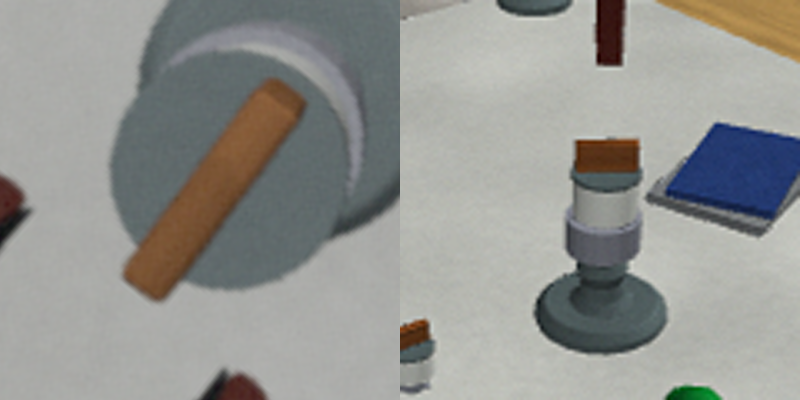

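```bash
python3 -c "
from h import *;print(order.hand_in())"
```

```text
the job is handed in; nothing more can be done
None
```

The lamp is assembled and handed in. I gripped the largest of the three heads by its bar and lowered it into the collar. The lugs dropped into the notches on the first try without resistance. I then pressed it to about 18.5 mm depth, with up to about 12 N on the button and lips, and turned it clockwise. It met the hard stop at about 71° of turn, about 23 mm deep, with 0.87 Nm of torque. I then let go and backed straight up.

- **Checks that agreed:** After release the head stayed upright in the collar. The bar top was found at z ≈ 0.199–0.202 m, against 0.199 expected when tight. The wrist force was about zero and the robot was touching nothing. The run took about 17 s of the 67 s allowed.
- **Checks that disagreed:** The bar's yaw measured 53.4° in the last image, against 50.6° for the tool. I put this down to the bar's end face showing in the fit, or slight give in the pads at the stop. The scene camera also gave two weaker lamp-head readings (z 0.111) and bar readings (z 0.104) that don't fit, and I discounted them.
- **Not rechecked:** I did not measure the plant, tea-light cups or notebooks again after the move. The arm passed well clear of them.

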